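Stopper the cleaning-solvent flask at the clock bench

ROBOT

A 7-joint arm with a two-finger parallel gripper is mounted at the origin on the work surface. World frame = base frame: x ahead of the robot, y to its left, z up, the work surface at z = 0. Lengths are in m, angles in rad, forces in N, time in s.
With the tool pointing down it reaches from about 0.4 to 0.875 m from the base axis. Payload 19.3 kg.
Tool frame: the origin (TCP) lies at the very end of the fingers, on their centre line; the grasp point (between the pads) lies 19 mm behind it; z points along the fingers, y is the line along which they close (so a half turn about z gives the same grasp; the last joint's range is limited). The gripper opens to 85 mm and grips with 20 to 120 N. Pads are 22 mm wide; open, the fingers measure 114 mm over their backs; the gripper's body (76 mm by 85 mm) begins 54 mm behind the grasp point. The pads swing forward as they close: fully open they stand 13 mm farther back than shut.
Start: joints at [1.175, 0.521, -0.036, 1.599, 0.021, 1.021, -0.113], TCP at [0.2, -0.592, 0.231] pointing down, gripper open.
Joint ranges: [-2.91, 2.91], [-0.3, 2.13], [-1.5, 1.42], [0.17, 2.43], [-1.26, 4.41], [0.16, 1.93], [-2.52, 2.52]. Speed limits (rad/s): [1.89, 1.89, 2.39, 2.39, 3.01, 3.01, 3.01].

INTERFACE

Orientations are given as [roll, pitch, yaw] about the fixed x, y, z axes, in that order (R = Rz(yaw) Ry(pitch) Rx(roll)).
In Python, from workcell import monitor, optics, job_done gives the robot as it stands.
- The arm moves only by the shell command python3 -m handwheel 'ROWS' [FORCE]. ROWS is JSON, a list of rows, each an object of numbers: "dx", "dy", "dz": the shift along the tool's x, y, z in cm; "wx", "wy", "wz": the turn, a rotation vector about the tool's x, y, z in rad; "claw": the opening in per cent of the stroke, from 0 (shut) to 100 (fully open). A call has 1 to 8 rows; each row shifts and turns the commanded pose from where the row before left it, along the tool's axes as they then stand; what a row does not reach is not made up. A row lasts 1/8 s, in which the tool goes at most 62.5 mm and 10.7 degrees, less where a joint would pass 70% of its speed; a pose out of reach is approached as far as the arm can. A call with a gripper value outside its range is refused whole. The fingers move at their own pace and stop on an object; FORCE is the grip in N (left out, the last holds). Time passes only in rows, so rows that do not move let the fingers close. It gives the time, the measured TCP pose, the force, the opening and the grip force at its end, in the units of the state.
- monitor.observe(): the state, without advancing time (a new reading comes with each control period).
- optics.grab_frame(name): name is "scene" or "top" or "wrist"; returns a dict with "frame" (420x560x3 uint8, blue, green, red), "fovy" (degrees; the focal length in pixels is half the picture's height over the tangent of half this angle, whatever the lens; pixels are square), "cx", "cy" (the principal point, pixels), "k1" (the pictures are not rectified: a ray, as slopes to the right and down, at radius r is drawn at 1 + k1 r^2 times it, then the intrinsics apply), "R" (3x3) and "t" (3): a world point X has camera coordinates R X + t. Camera axes: x right, y down, z forward; pixel columns grow to the right and rows downward; lengths in m; the calibration is good to about 2 mm. A picture is of the moment at which its call begins. There is no depth.
- job_done(): hands the job in; it is judged then, once.
Trained networks look in the newest picture that a camera, given by its name, has taken for a name from the list of things; names that differ only in an ending like _2 or _b are one class to them, and where a whole thing is asked for, a point or a joint stands for the part that bears it (a point fixed in the world has none). Each returns a list of dicts, best first, with "p" (0 to 1); they miss things now and then, are a little off and sometimes report something else, mostly with a low value. They report only what shows in the picture. A call takes as long as a camera call. They do not tell look-alikes from the thing itself.
- optics.masks_of(name, camera): "region" (420x560 bool, what is visible of it) and "rect" ([left, top, width, height] in pixels, round what is visible of it).
The state is a dict: "clock": time; "qpos": joint angles; "qd": joint speeds; "joint_efforts": joint torques, N m; "position": TCP position; "tool_rot": TCP orientation; "force": force on the tool from outside, world axes, zero at the start; "moment": the same for the moment, N m; "grip_width": finger opening in m; "finger_force": force on a finger pad.
Only numpy, scipy, OpenCV 4.12 (cv2) and the standard library are available. Lean on these libraries where they do the work, as an engineer would, in place of code of your own. Each camera call takes 0.05 s, during which the arm holds its last target. There are 200 camera calls.

TASK

The solvent flask has just been topped up and still has the funnel in its neck. Draw the funnel out and hang it in the notch of the wooden funnel stand, then take the blue stopper from the glass dish and lower it into the flask neck until it is fully home. Work gently, it is glass: keep the flask standing upright where it is and leave the clock parts, the jar and the brush alone.

Things in the scene. Friction and masses are not known exactly. Their poses are not given: they have to be found in the camera images.
- flask: amber glass conical flask, loose, about 0.45 kg, standing on the bench; 145 mm high, base 85 mm across, narrowing to a straight neck from 101 mm up; neck bore 28 mm across, neck 35 mm across outside. Origin: centre of its underside; z up along its axis.
- flask_mouth (a point): centre of the flask's mouth, in the plane of the rim, 145 mm above the flask's underside; z points up out of the neck.
- funnel: steel funnel, loose, 60 g, 89 mm long. From the tip up: stem 40 mm long, 9 mm across at the tip, 12 mm at its top; cone from 40 to 77 mm, widening from 12 to 55 mm; straight rim band from 77 to 89 mm, 55 mm across, to grip from above; wall 2 mm. Origin: centre of the stem's tip; z up along the axis. At first its cone rests on the flask's rim, the tip about 54 mm below the mouth.
- stand: wooden stand, fixed: dark foot 105 x 90 mm, dark back board, light shelf 101 x 90 x 10 mm, top 110 mm up, nothing above it. Keyhole notch in the shelf: round seat 26 mm across, open slot 16 mm wide from the seat to the front edge (-x side, 45 mm from the seat's centre); the stem goes in by the front or from above. Origin: on the bench below the seat; x from front to back board, z up.
- stand_seat (a point): centre of the round seat, at the shelf's top surface, 110 mm above the bench; axes as the stand's. When the funnel hangs, its cone rests in the seat and its tip is about 52 mm below this point.
- stopper: blue plastic taper stopper, loose, 45 g, 44 mm high, standing plug down in the dish. Plug: lower 26 mm, 21 mm across at its end, 26 mm under the head. Head: upper 18 mm, ribbed cylinder 40 mm across, to grip from above. Origin: centre of the plug's small end; z up to the head. Fully home, the head sits on the flask's rim, the origin 26 mm below the mouth.
- dish: shallow clear glass dish, loose, 120 g, 100 mm across, 14 mm high, wall and floor 3 mm thick; the stopper stands in it, not always at the centre. Origin: centre of its underside.
- wheel: bystander: brass clock wheel lying flat on the bench, 61 mm across, 22 mm high at its arbor. Origin: centre of its underside.
- finial: bystander: gilt turned finial standing on the bench, 34 mm across, 72 mm high. Origin: centre of its underside.
- jar: bystander: small clear glass jar with a white screw cap, 60 mm across, 65 mm high. Origin: centre of its underside.
- brush: bystander: cleaning brush, 160 mm long, lying on the bench along its x axis, handle to -x. Origin: underside of its middle.
There are look-alikes about, which are no part of the job. What is shaped like the funnel but black or pink is not meant.

How it is judged:
By the outcome, as a careful person would: the job done as asked, in the order asked, and still so for the second after the job is handed in, with the robot touching nothing.
It also fails if it takes over 64 s, if anything falls off the work surface, if the arm or the gripper's body presses on something with over 40 N, if the wrist force passes 120 N, or if a joint passes its speed limit or range.

## Working session

There is one attempt and no reset: what is moved stays moved. The work goes in short steps, Python scripts to look and compute and a shell command to move; the robot and the scene stay as the last step left them, time stands still between calls to the robot, and variables do not carry over. Pictures are saved under pics/ and viewed, at most 10 in all, crops included, and the job is handed in when it is done.

```bash
mkdir -p pics; ls; python3 - <<'E'
from workcell import monitor, optics
import cv2
s=monitor.observe(); print(s['clock'],s['position'],s['tool_rot'],s['grip_width'],s['force'])
for n in ['scene','top']:
    f=optics.grab_frame(n); cv2.imwrite(f'pics/{n}0.png',f['frame']); print(n,f['fovy'],f['cx'],f['cy'],f['k1'],f['R'],f['t'])
    for o in ['flask','funnel','stand','stopper','dish','wheel','finial','jar','brush']:
        print(o,[(round(float(m['p']),2),[int(v) for v in m['rect']]) for m in optics.masks_of(o,n)])
E
```

```text
pics
0.0 [ 0.19990383 -0.59183018  0.2307405 ] [-3.14049382e+00  6.80299687e-05  3.25763003e-01] 0.08524021894235273 [-0.13863931  0.69047053 -1.10830719]
scene 51.92692575298365 284.7558833673617 213.49554751730474 0.029758181301590136 [[-4.53434542e-02  9.98971370e-01  4.16101419e-04]
 [ 7.90572310e-01  3.61388162e-02 -6.11301406e-01]
 [-6.10687641e-01 -2.73895590e-02 -7.91397762e-01]] [ 0.00283684 -0.38550136  1.21815942]
flask [(0.59, [267, 210, 41, 61])]
funnel [(0.9, [199, 213, 29, 39]), (0.71, [271, 183, 32, 28]), (0.61, [275, 278, 35, 39])]
stand [(0.72, [345, 177, 64, 83])]
stopper [(0.6, [129, 189, 23, 19])]
dish [(0.97, [120, 190, 47, 35])]
wheel [(0.76, [232, 169, 27, 19])]
finial [(0.78, [295, 167, 17, 25])]
jar [(0.91, [354, 288, 39, 43])]
brush [(0.64, [114, 256, 44, 86])]
top 57.35522849403407 276.4226745140418 208.67353024415314 -0.010449573342288411 [[ 0.02190381 -0.99962284 -0.01656529]
 [-0.98954243 -0.01931413 -0.14294316]
 [ 0.14256931  0.01952306 -0.98959226]] [0.01485343 0.59110733 0.8756834 ]
flask []
funnel [(0.66, [318, 197, 24, 21]), (0.65, [394, 244, 21, 17]), (0.62, [258, 140, 23, 26]), (0.61, [259, 187, 27, 29])]
stand [(0.77, [175, 202, 52, 55]), (0.66, [260, 204, 31, 24])]
stopper [(0.7, [392, 244, 20, 19])]
dish [(0.62, [379, 230, 41, 42])]
wheel [(0.77, [306, 282, 26, 18])]
finial [(0.6, [201, 142, 27, 30]), (0.49, [393, 245, 18, 19])]
jar [(0.8, [200, 143, 26, 27])]
brush [(0.57, [375, 137, 20, 65])]
```

```bash
python3 - <<'E'
import cv2
a=cv2.imread('pics/scene0.png')[150:350,100:420]; cv2.imwrite('pics/s1.png',cv2.resize(a,(800,500),interpolation=cv2.INTER_CUBIC))
a=cv2.imread('pics/top0.png')[120:320,160:440]; cv2.imwrite('pics/t1.png',cv2.resize(a,(800,571),interpolation=cv2.INTER_CUBIC))
E
```

```text
(no output)
```

View pics/s1.png

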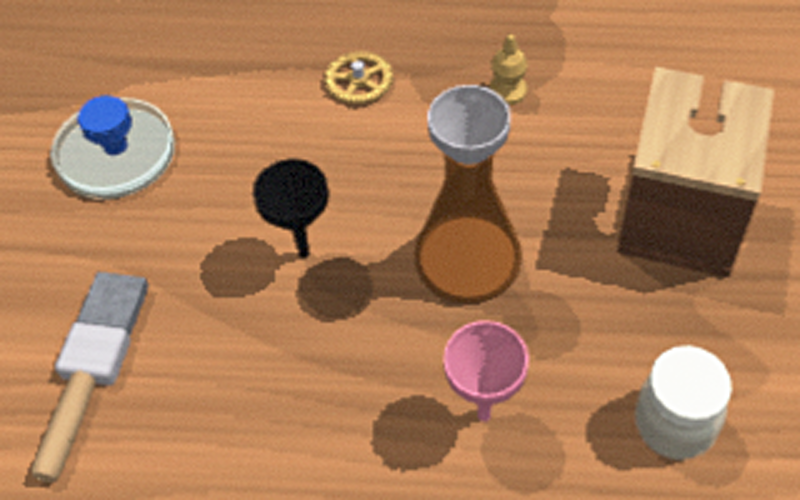

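View pics/t1.png

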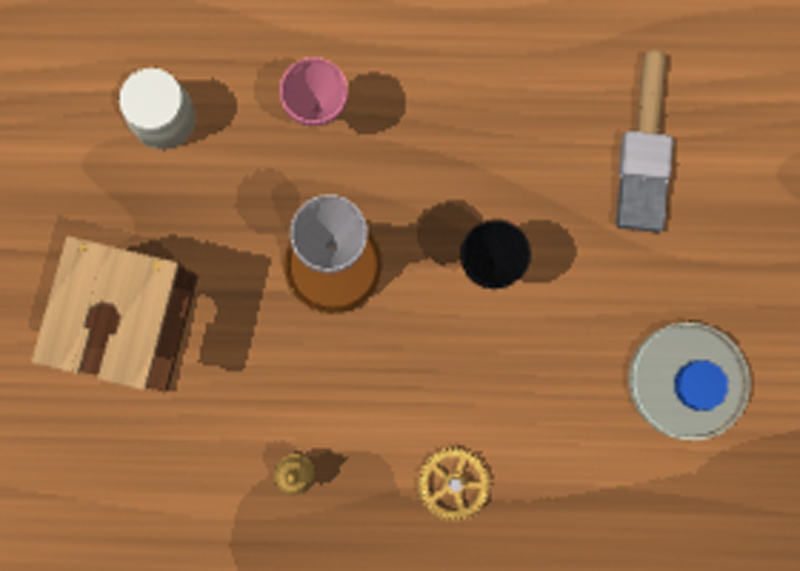

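The scene shows three funnel-like things: a steel one in the amber flask's neck (scene px 288,199; top 275,202), a black one (scene 216,227; top 333,209) and a pink one (scene 294,294; top 270,152). The steel one in the flask is the one meant, because of its colour and because it sits in the neck. The stopper stands in the dish at scene (142,194), and the notch is at scene (384,198).

```bash
cat > h.py <<'E'
import numpy as np, cv2
from workcell import monitor, optics
from scipy.spatial.transform import Rotation as Ro
def K(f):
    F=210/np.tan(np.radians(f['fovy'])/2); return np.array([[F,0,f['cx']],[0,F,f['cy']],[0,0,1]])
def ray(f,uv):
    d=cv2.undistortPoints(np.array([[uv]],float),K(f),np.array([f['k1'],0,0,0,0.]))[0,0]
    R,t=np.array(f['R']),np.array(f['t']); return -R.T@t, R.T@np.array([d[0],d[1],1])
def onz(f,uv,z):
    c,d=ray(f,uv); return c+d*(z-c[2])/d[2]
def proj(f,X):
    return cv2.projectPoints(np.array(X,float).reshape(-1,1,3),cv2.Rodrigues(np.array(f['R']))[0],np.array(f['t'],float),K(f),np.array([f['k1'],0,0,0,0.]))[0][:,0]
def totool(d):  # world shift -> tool axes cm
    return Ro.from_euler('xyz',monitor.observe()['tool_rot']).inv().apply(d)*100
E
python3 - <<'E'
from h import *
np.set_printoptions(precision=4,suppress=True)
s=optics.grab_frame('scene');t=optics.grab_frame('top')
for n,a,b,z in [('funnel',(287.6,199),(275.5,201.6),.180),('stopper',(142,194),(405.7,254.8),.047),('seat',(383.6,198),(195.4,231.7),.11),('slotfront',None,(191.5,250.2),.11),
 ('shBL',None,(183.5,203.5),.11),('shBR',None,(222,213.5),.11),('shFL',None,(172,246.5),.11),('shFR',None,(211,257),.11),('black',(216,227),(333,209),.089),('pink',(294,294),(270,152),.089),('flaskbase',None,(277,213),.0),('jar',None,(213,155),.065),('finial',None,(263,286),.07),('dish',None,(401,253),.01)]:
    print(n,onz(s,a,z) if a else '',onz(t,b,z))
st=monitor.observe(); print(st['position'],Ro.from_euler('xyz',st['tool_rot']).as_matrix())
w=optics.grab_frame('wrist'); print(w['R'],w['t'],w['fovy'])
E
```

```text
funnel [0.5952 0.0288 0.18  ] [0.5854 0.0266 0.18  ]
stopper [ 0.4857 -0.2754  0.047 ] [ 0.4874 -0.2765  0.047 ]
seat [0.5268 0.2051 0.11  ] [0.5262 0.2032 0.11  ]
slotfront  [0.4855 0.2097 0.11  ]
shBL  [0.5886 0.2331 0.11  ]
shBR  [0.5678 0.1461 0.11  ]
shFL  [0.4926 0.2531 0.11  ]
shFR  [0.4717 0.1662 0.11  ]
black [ 0.5923 -0.1018  0.089 ] [ 0.5857 -0.1019  0.089 ]
pink [0.721 0.045 0.089] [0.7165 0.044  0.089 ]
flaskbase  [0.5859 0.0263 0.    ]
jar  [0.714 0.181 0.065]
finial  [0.4099 0.053  0.07  ]
dish  [ 0.4926 -0.277   0.01  ]
[ 0.2    -0.5921  0.2313] [[ 0.9474  0.3201 -0.    ]
 [ 0.3201 -0.9474  0.    ]
 [-0.     -0.0001 -1.    ]]
[[ 0.3201 -0.9474  0.0006]
 [-0.8959 -0.3025  0.3253]
 [-0.308  -0.1046 -0.9456]] [-0.6247 -0.0428  0.3802] 66.54005388291759
```

```bash
python3 -m handwheel '[{"wz":0.163,"dz":-3},{"wz":0.163,"dz":-3},{"dx":4,"dy":-4},{"dx":4,"dy":-4},{"dx":4,"dy":-4},{"dx":4,"dy":-4},{"dx":4,"dy":-4},{"dx":4,"dy":-4}]'
```

```text
schema error: expected keys dx, dy, dz, wx, wy, wz, claw
```

```bash
python3 -m handwheel '[{"dx":1.8,"dy":-4.8},{"dx":1.8,"dy":-4.8},{"dx":1.8,"dy":-4.8},{"dx":1.8,"dy":-4.8},{"dx":1.8,"dy":-4.8},{"dx":1.8,"dy":-4.8},{"dx":1.8,"dy":-4.8},{"dx":1.5,"dy":-4}]'
```

```text
schema error: expected keys dx, dy, dz, wx, wy, wz, claw
```

```bash
python3 - <<'E'
from h import *
np.set_printoptions(precision=4,suppress=True)
w=optics.grab_frame('wrist'); s=monitor.observe(); print(s['clock'],s['position'],s['tool_rot'],s['qpos'])
for m in optics.masks_of('funnel','wrist'): print(m['p'],m['rect'],)
cv2.imwrite('pics/w1.png',w['frame']); print(proj(w,[[.587,.027,.18]]))
E
```

```text
1.2 [ 0.2    -0.5921  0.2313] [-3.1416  0.0001  0.3258] [ 1.1748  0.5214 -0.0363  1.5995  0.0213  1.0211 -0.1128]
[[242429.5594 271699.4807]]
```

View pics/w1.png

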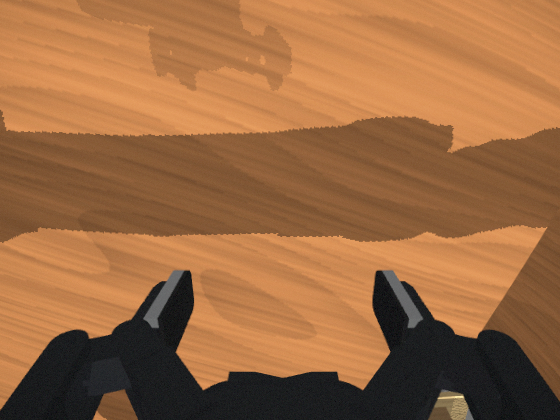

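The moves were refused because every row needs all seven keys, so the picture shows only the bench between the open fingers. I'm resending the first move with complete rows.

```bash
python3 -m handwheel '[{"dx":0,"dy":0,"dz":-3,"wx":0,"wy":0,"wz":0.163,"claw":100},{"dx":0,"dy":0,"dz":-3,"wx":0,"wy":0,"wz":0.163,"claw":100},{"dx":4,"dy":-4,"dz":0,"wx":0,"wy":0,"wz":0,"claw":100},{"dx":4,"dy":-4,"dz":0,"wx":0,"wy":0,"wz":0,"claw":100},{"dx":4,"dy":-4,"dz":0,"wx":0,"wy":0,"wz":0,"claw":100},{"dx":4,"dy":-4,"dz":0,"wx":0,"wy":0,"wz":0,"claw":100},{"dx":4,"dy":-4,"dz":0,"wx":0,"wy":0,"wz":0,"claw":100},{"dx":4,"dy":-4,"dz":0,"wx":0,"wy":0,"wz":0,"claw":100}]'
```

```text
clock: 2.25
position: [0.4412, -0.3508, 0.2915]
tool_rot: [3.141, -0.0, -0.0]
force: [0.9, -1.3, 0.5]
grip_width: 0.0856
finger_force: 0.0
```

```bash
python3 -m handwheel '[{"dx":1.8,"dy":-4.8,"dz":0,"wx":0,"wy":0,"wz":0,"claw":100},{"dx":1.8,"dy":-4.8,"dz":0,"wx":0,"wy":0,"wz":0,"claw":100},{"dx":1.8,"dy":-4.8,"dz":0,"wx":0,"wy":0,"wz":0,"claw":100},{"dx":1.8,"dy":-4.8,"dz":0,"wx":0,"wy":0,"wz":0,"claw":100},{"dx":1.8,"dy":-4.8,"dz":0,"wx":0,"wy":0,"wz":0,"claw":100},{"dx":1.8,"dy":-4.8,"dz":0,"wx":0,"wy":0,"wz":0,"claw":100},{"dx":1.8,"dy":-4.8,"dz":0,"wx":0,"wy":0,"wz":0,"claw":100},{"dx":1.8,"dy":-4.2,"dz":0,"wx":0,"wy":0,"wz":0,"claw":100}]'
python3 - <<'E'
from h import *
np.set_printoptions(precision=4,suppress=True)
w=optics.grab_frame('wrist'); s=monitor.observe(); print(s['clock'],s['position'],s['tool_rot'],s['qpos'])
for m in optics.masks_of('funnel','wrist'): print(m['p'],m['rect'],)
cv2.imwrite('pics/w2.png',w['frame']); print(proj(w,[[.587,.027,.18]]))
E
```

```text
clock: 3.25
position: [0.5846, 0.0277, 0.2915]
tool_rot: [-3.141, -0.0, 0.0]
force: [0.8, -0.1, 0.6]
grip_width: 0.0855
finger_force: 0.0
3.3 [0.5859 0.034  0.2912] [-3.1384 -0.0007  0.0058] [-0.0017  0.4093 -0.2165  1.6244  0.0919  1.1167 -1.8061]
0.83 [373.7, 150.5, 52.6, 50.7]
0.76 [234.7, 14.6, 58.6, 63.3]
0.64 [249.2, 166.0, 66.6, 65.5]
[[283.7014 200.0254]]
```

View pics/w2.png

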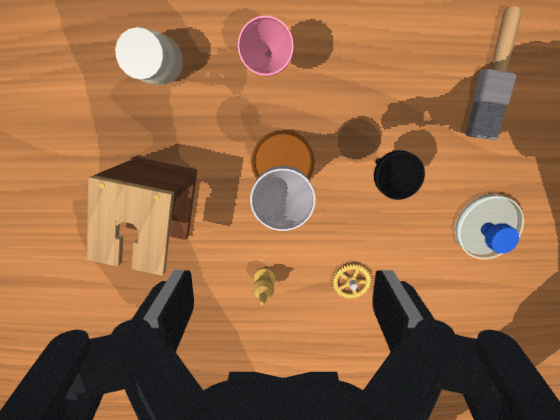

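The wrist picture shows the steel funnel's rim centred at (283,200) in the flask, with the black one at (399,174) and the pink at (265,45). That agrees with my estimate of (0.587, 0.027). One settled check, with the numbers for the seat and the stopper too.

```bash
python3 - <<'E'
from h import *
np.set_printoptions(precision=4,suppress=True)
w=optics.grab_frame('wrist'); s=monitor.observe(); print(s['clock'],s['position'],s['tool_rot'])
g=w['frame']; 
for m in optics.masks_of('funnel','wrist'):
    c,sz=cv2.minEnclosingCircle(np.argwhere(m['region'])[:,::-1].astype(np.float32)); print(m['p'],c,sz,onz(w,c,.18))
for n,z in [('stopper',.047),('stand',.11)]:
    for m in optics.masks_of(n,'wrist'): x,y,a,b=m['rect']; print(n,m['p'],m['rect'],onz(w,(x+a/2,y+b/2),z))
a=g[130:330,60:340]; cv2.imwrite('pics/w3.png',cv2.resize(a,(800,571),interpolation=cv2.INTER_CUBIC))
E
```

```text
3.4 [0.5845 0.0284 0.291 ] [-3.1408  0.0003  0.0035]
0.93 (401.4626770019531, 174.17910766601562) 26.563589096069336 [ 0.6104 -0.0652  0.18  ]
0.77 (269.0, 46.657405853271484) 29.949853897094727 [0.7042 0.0422 0.18  ]
0.73 (286.5, 199.2045440673828) 33.29862594604492 [0.5883 0.0285 0.18  ]
stopper 0.82 [480.6, 224.3, 40.8, 32.5] [ 0.4894 -0.2676  0.047 ]
stand 0.64 [88.9, 158.7, 111.2, 112.5] [0.5474 0.1824 0.11  ]
```

View pics/w3.png

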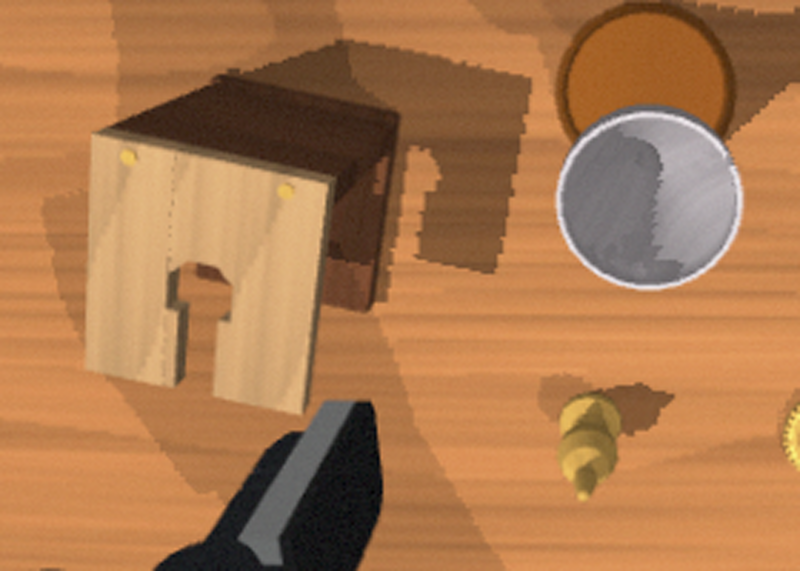

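```bash
python3 -m handwheel '[{"dx":0.25,"dy":0.1,"dz":2.5,"wx":0,"wy":0,"wz":0,"claw":100},{"dx":0,"dy":0,"dz":3,"wx":0,"wy":0,"wz":0,"claw":100},{"dx":0,"dy":0,"dz":3,"wx":0,"wy":0,"wz":0,"claw":100},{"dx":0,"dy":0,"dz":2.4,"wx":0,"wy":0,"wz":0,"claw":100},{"dx":0,"dy":0,"dz":1.5,"wx":0,"wy":0,"wz":0,"claw":100},{"dx":0,"dy":0,"dz":1,"wx":0,"wy":0,"wz":0,"claw":100},{"dx":0,"dy":0,"dz":0,"wx":0,"wy":0,"wz":0,"claw":100},{"dx":0,"dy":0,"dz":0,"wx":0,"wy":0,"wz":0,"claw":100}]' 25
python3 - <<'E'
from h import *
np.set_printoptions(precision=4,suppress=True)
w=optics.grab_frame('wrist'); s=monitor.observe(); print(s['position'],s['tool_rot'],s['force'])
cv2.imwrite('pics/w4.png',w['frame']); p=s['position']
for m in optics.masks_of('funnel','wrist'): x,y,a,b=m['rect']; print(m['p'],m['rect'],onz(w,(x+a/2,y+b/2),.18))
print(proj(w,[[p[0],p[1],.18]]))
E
```

```text
clock: 4.55
position: [0.587, 0.0247, 0.158]
tool_rot: [-3.141, -0.001, -0.0]
force: [0.9, 0.4, -1.0]
grip_width: 0.0855
finger_force: 0.0
[0.5871 0.0248 0.158 ] [-3.1415 -0.0011 -0.0003] [-0.3594 -0.3424  1.0818]
0.81 [215.2, 229.4, 124.1, 117.7] [0.5913 0.0274 0.18  ]
0.75 [199.4, 0.3, 93.8, 68.0] [0.6913 0.0374 0.18  ]
0.57 [407.3, 182.7, 90.5, 71.1] [ 0.624  -0.0449  0.18  ]
0.31 [532.4, 67.8, 27.6, 90.7] [ 0.6666 -0.0755  0.18  ]
[[283.1293 296.3915]]
```

View pics/w4.png

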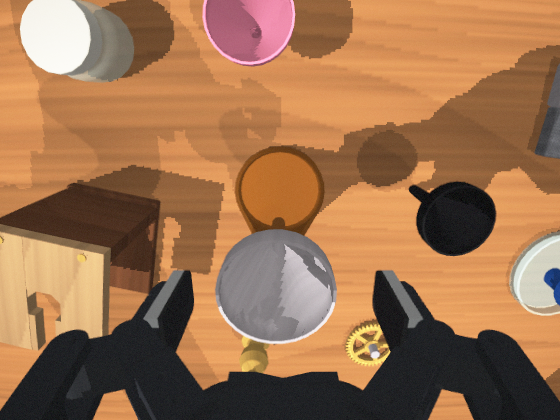

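The funnel's rim is centred at about (276,287), while the fingers' centre is at (283,296). So it lies about 3 mm to +y and 3 mm to +x; I'll correct that and close.

```bash
python3 -m handwheel '[{"dx":0.25,"dy":-0.3,"dz":0,"wx":0,"wy":0,"wz":0,"claw":100},{"dx":0,"dy":0,"dz":0,"wx":0,"wy":0,"wz":0,"claw":80},{"dx":0,"dy":0,"dz":0,"wx":0,"wy":0,"wz":0,"claw":70},{"dx":0,"dy":0,"dz":0,"wx":0,"wy":0,"wz":0,"claw":60},{"dx":0,"dy":0,"dz":0,"wx":0,"wy":0,"wz":0,"claw":55},{"dx":0,"dy":0,"dz":0,"wx":0,"wy":0,"wz":0,"claw":50},{"dx":0,"dy":0,"dz":0,"wx":0,"wy":0,"wz":0,"claw":50},{"dx":0,"dy":0,"dz":0,"wx":0,"wy":0,"wz":0,"claw":50}]' 25
```

```text
clock: 5.65
position: [0.5892, 0.0278, 0.1574]
tool_rot: [-3.142, -0.0, -0.0]
force: [-0.5, 1.0, 3.8]
grip_width: 0.0541
finger_force: 26.2
```

```bash
python3 -m handwheel '[{"dx":0,"dy":0,"dz":-0.4,"wx":0,"wy":0,"wz":0,"claw":50},{"dx":0,"dy":0,"dz":-0.8,"wx":0,"wy":0,"wz":0,"claw":50},{"dx":0,"dy":0,"dz":-1.2,"wx":0,"wy":0,"wz":0,"claw":50},{"dx":0,"dy":0,"dz":-1.6,"wx":0,"wy":0,"wz":0,"claw":50},{"dx":0,"dy":0,"dz":-2,"wx":0,"wy":0,"wz":0,"claw":50},{"dx":0,"dy":0,"dz":-1.6,"wx":0,"wy":0,"wz":0,"claw":50},{"dx":0,"dy":0,"dz":-0.9,"wx":0,"wy":0,"wz":0,"claw":50},{"dx":0,"dy":0,"dz":0,"wx":0,"wy":0,"wz":0,"claw":50}]'
python3 - <<'E'
from h import *
np.set_printoptions(precision=4,suppress=True)
s=monitor.observe(); print(s['position'],s['force'],s['grip_width'])
f=optics.grab_frame('scene'); t=optics.grab_frame('top'); w=optics.grab_frame('wrist')
for n,v in [('scene',f),('top',t)]:
    for o in ['flask','funnel']: print(n,o,[(round(float(m['p']),2),[int(q) for q in m['rect']]) for m in optics.masks_of(o,n)])
a=f['frame'][130:280,200:440]; b=w['frame']
cv2.imwrite('pics/c5.png',np.hstack([cv2.resize(a,(480,300),interpolation=cv2.INTER_CUBIC),cv2.resize(b,(320,240))[:, :].copy() if 0 else cv2.copyMakeBorder(cv2.resize(b,(320,240)),0,60,0,0,cv2.BORDER_CONSTANT)]))
for yaw in [0]:
    print('seat from wrist1', )
E
```

```text
clock: 6.65
position: [0.5894, 0.0278, 0.2428]
tool_rot: [-3.142, -0.001, -0.0]
force: [0.0, 0.7, -0.4]
grip_width: 0.0544
finger_force: 26.5
[0.5894 0.0278 0.2428] [ 0.0038  0.7214 -0.3911] 0.054446731050563926
scene flask [(0.94, [265, 199, 42, 73])]
scene funnel [(0.87, [198, 215, 30, 38]), (0.83, [270, 148, 38, 46]), (0.6, [275, 279, 35, 38])]
top flask []
top funnel []
seat from wrist1
```

View pics/c5.png

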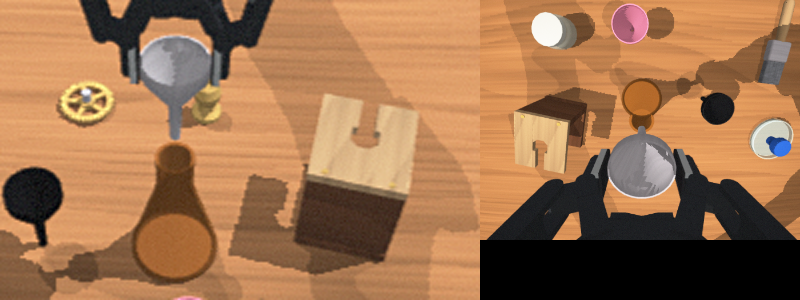

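The funnel is out and hangs upright in the fingers, its tip at about scene (287,198). The flask still stands, its mouth at about scene (287,208). Next I'll check the seat estimate by overlaying the model.

```bash
python3 - <<'E'
from h import *
np.set_printoptions(precision=4,suppress=True)
f=optics.grab_frame('scene'); t=optics.grab_frame('top'); w=optics.grab_frame('wrist')
for z in (.165,.17,.175,.18): print('tip',z,proj(f,[[.5894,.0278,z]]))
print('mouth',onz(f,(287.5,208.3),.145))
c=np.array([.5265,.204]); yaw=-.206
a=np.linspace(0,2*np.pi,40); B=np.array([[np.cos(yaw),-np.sin(yaw)],[np.sin(yaw),np.cos(yaw)]])
circ=np.c_[.013*np.cos(a),.013*np.sin(a)]; rect=np.array([[-.045,-.0505],[-.045,-.008],[-.01,-.008],[-.01,.008],[-.045,.008],[-.045,.0505]])
out=[]
for fr,im,k,(x,y) in [(f,f['frame'],5,(384,210)),(t,cv2.imread('pics/top0.png'),5,(197,228)),(w,w['frame'],4,(115,245))]:
    h,wd=300//k*2//2,265//k
    x0,y0=int(x-wd//2),int(y-300//k//2*1.5)
    H=450//k; y0=max(0,int(y-H/2)); x0=max(0,x0)
    cr=cv2.resize(im[y0:y0+H,x0:x0+wd],None,fx=k,fy=k,interpolation=cv2.INTER_CUBIC)
    for q in (circ,rect):
        p=proj(fr,np.c_[c+q@B.T,np.full(len(q),.11)])
        cv2.polylines(cr,[np.int32((p-[x0,y0]+.5)*k)],False,(0,0,255),1)
    out.append(cv2.resize(cr,(265,450)))
cv2.imwrite('pics/ov.png',np.hstack(out))
E
```

```text
tip 0.165 [[287.1004 201.9863]]
tip 0.17 [[287.1145 200.0998]]
tip 0.175 [[287.1287 198.1924]]
tip 0.18 [[287.1431 196.2639]]
mouth [0.5871 0.0285 0.145 ]
```

View pics/ov.png

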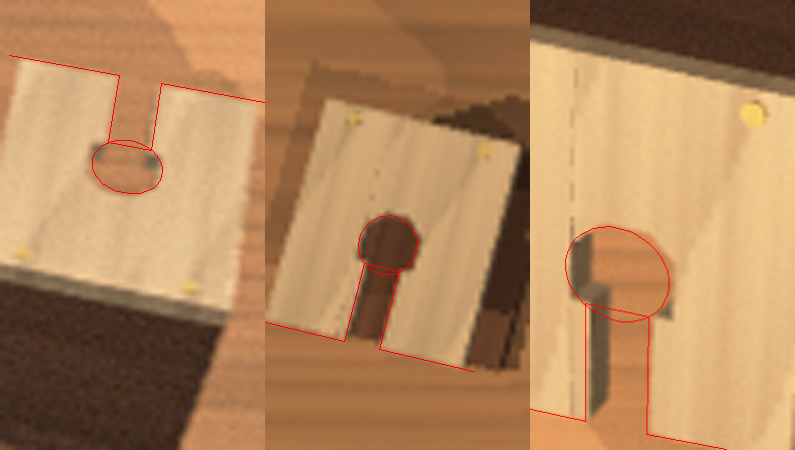

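The overlay fits in all three views within about a millimetre, so the seat is at (0.527, 0.204). I'm moving above it.

```bash
python3 -m handwheel '[{"dx":-0.7,"dy":-2,"dz":0,"wx":0,"wy":0,"wz":0,"claw":50},{"dx":-1.3,"dy":-3.6,"dz":0,"wx":0,"wy":0,"wz":0,"claw":50},{"dx":-1.5,"dy":-4.2,"dz":0,"wx":0,"wy":0,"wz":0,"claw":50},{"dx":-1.3,"dy":-3.6,"dz":0,"wx":0,"wy":0,"wz":0,"claw":50},{"dx":-0.9,"dy":-2.6,"dz":1,"wx":0,"wy":0,"wz":0,"claw":50},{"dx":-0.5,"dy":-1.6,"dz":1,"wx":0,"wy":0,"wz":0,"claw":50},{"dx":0,"dy":0,"dz":1,"wx":0,"wy":0,"wz":0,"claw":50},{"dx":0,"dy":0,"dz":0,"wx":0,"wy":0,"wz":0,"claw":50}]'
python3 - <<'E'
from h import *
np.set_printoptions(precision=4,suppress=True)
s=monitor.observe(); print(s['position'],s['tool_rot'],s['force'],s['qpos'])
f=optics.grab_frame('scene'); w=optics.grab_frame('wrist')
a=f['frame'][120:270,310:450]; cv2.imwrite('pics/c6.png',np.hstack([cv2.resize(a,(420,450),interpolation=cv2.INTER_CUBIC),cv2.resize(w['frame'][100:400,140:390],(375,450))]))
E
```

```text
clock: 8.15
position: [0.5273, 0.2025, 0.2114]
tool_rot: [3.141, 0.001, -0.001]
force: [-0.1, -1.5, -1.0]
grip_width: 0.0542
finger_force: 26.6
[0.5273 0.2025 0.2114] [ 3.1405  0.0012 -0.0014] [-0.1318 -1.5001 -0.9963] [-0.2879  0.458  -0.2515  1.7722  0.1381  0.9301 -2.1697]
```

View pics/c6.png

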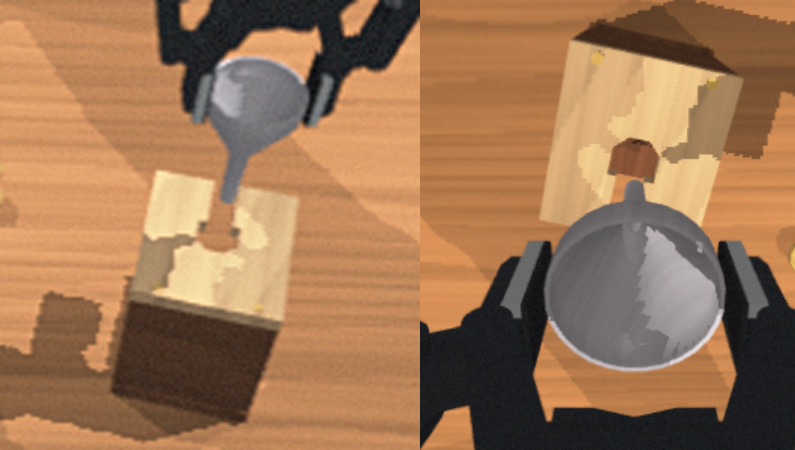

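The funnel tip sits over the seat (scene px 386,187), within the 7 mm clearance. I'm lowering it.

```bash
python3 -m handwheel '[{"dx":0,"dy":0,"dz":1,"wx":0,"wy":0,"wz":0,"claw":50},{"dx":0,"dy":0,"dz":1.5,"wx":0,"wy":0,"wz":0,"claw":50},{"dx":0,"dy":0,"dz":1.5,"wx":0,"wy":0,"wz":0,"claw":50},{"dx":0,"dy":0,"dz":1.5,"wx":0,"wy":0,"wz":0,"claw":50},{"dx":0,"dy":0,"dz":1.2,"wx":0,"wy":0,"wz":0,"claw":50},{"dx":0,"dy":0,"dz":0.8,"wx":0,"wy":0,"wz":0,"claw":50},{"dx":0,"dy":0,"dz":0.3,"wx":0,"wy":0,"wz":0,"claw":50},{"dx":0,"dy":0,"dz":0,"wx":0,"wy":0,"wz":0,"claw":50}]'
```

```text
clock: 9.25
position: [0.5273, 0.2038, 0.1344]
tool_rot: [-3.142, -0.0, -0.0]
force: [0.4, 0.2, -0.3]
grip_width: 0.0544
finger_force: 26.6
```

```bash
python3 -m handwheel '[{"dx":0,"dy":0,"dz":0.3,"wx":0,"wy":0,"wz":0,"claw":50},{"dx":0,"dy":0,"dz":0.3,"wx":0,"wy":0,"wz":0,"claw":50},{"dx":0,"dy":0,"dz":0,"wx":0,"wy":0,"wz":0,"claw":50}]'
```

```text
clock: 9.62
position: [0.5271, 0.2036, 0.1281]
tool_rot: [3.141, 0.0, -0.0]
force: [0.0, -0.3, -0.7]
grip_width: 0.0541
finger_force: 26.6
```

```bash
python3 -m handwheel '[{"dx":0,"dy":0,"dz":0.15,"wx":0,"wy":0,"wz":0,"claw":50},{"dx":0,"dy":0,"dz":0.1,"wx":0,"wy":0,"wz":0,"claw":50},{"dx":0,"dy":0,"dz":0,"wx":0,"wy":0,"wz":0,"claw":50}]'
```

```text
clock: 10.0
position: [0.5276, 0.2034, 0.126]
tool_rot: [3.141, -0.001, -0.001]
force: [0.9, -3.9, 4.5]
grip_width: 0.0545
finger_force: 27.0
```

```bash
python3 -m handwheel '[{"dx":0,"dy":0.1,"dz":0,"wx":0,"wy":0,"wz":0,"claw":50},{"dx":0,"dy":0,"dz":0,"wx":0,"wy":0,"wz":0,"claw":70},{"dx":0,"dy":0,"dz":0,"wx":0,"wy":0,"wz":0,"claw":85},{"dx":0,"dy":0,"dz":0,"wx":0,"wy":0,"wz":0,"claw":100},{"dx":0,"dy":0,"dz":0,"wx":0,"wy":0,"wz":0,"claw":100},{"dx":0,"dy":0,"dz":-1.5,"wx":0,"wy":0,"wz":0,"claw":100},{"dx":0,"dy":0,"dz":-3,"wx":0,"wy":0,"wz":0,"claw":100},{"dx":0,"dy":0,"dz":-5,"wx":0,"wy":0,"wz":0,"claw":100}]'
python3 - <<'E'
from h import *
np.set_printoptions(precision=4,suppress=True)
f=optics.grab_frame('scene'); s=monitor.observe(); print(s['clock'],s['position'],s['force'])
for o in ['funnel','flask','stopper']: print(o,[(round(float(m['p']),2),[int(q) for q in m['rect']]) for m in optics.masks_of(o,'scene')])
print('hang rim proj',proj(f,[[.527,.204,.147],[.527,.204,.12]]))
cv2.imwrite('pics/c7.png',cv2.resize(f['frame'][130:280,190:430],(800,500),interpolation=cv2.INTER_CUBIC))
E
```

```text
clock: 11.0
position: [0.5266, 0.2026, 0.2219]
tool_rot: [3.141, 0.002, -0.0]
force: [0.3, 0.0, -0.1]
grip_width: 0.0852
finger_force: 0.0
11.05 [0.529  0.2038 0.229 ] [3.3508 0.9028 8.3781]
funnel [(0.82, [369, 174, 35, 28]), (0.63, [274, 279, 34, 37]), (0.59, [200, 213, 28, 41])]
flask [(0.9, [264, 197, 43, 76])]
stopper [(0.67, [131, 187, 23, 24])]
hang rim proj [[386.734  184.843 ]
 [383.9736 194.5762]]
```

View pics/c7.png

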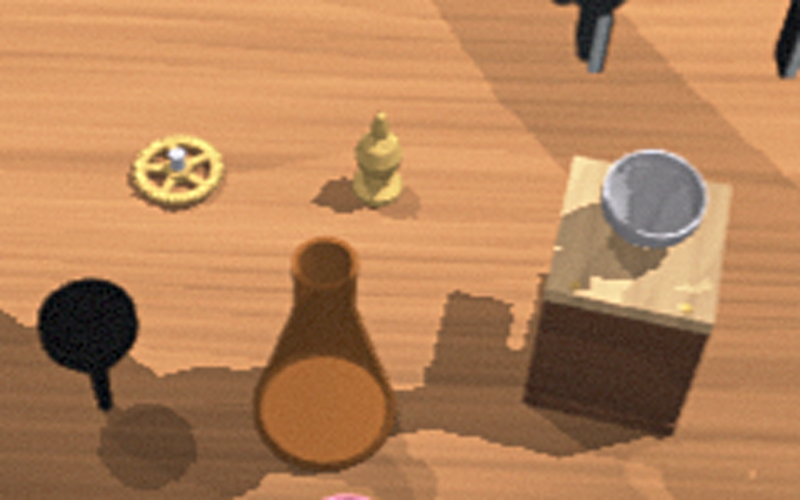

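The funnel hangs in the notch, its rim at scene (386,188) above the seat, and the flask stands with its mouth at (287,208). Next I'm going over the flask to fix the mouth position by fitting its silhouette to the masks, on the way to the stopper.

```bash
python3 -m handwheel '[{"dx":0.5,"dy":1.5,"dz":-2,"wx":0,"wy":0,"wz":0,"claw":100},{"dx":1.2,"dy":3.5,"dz":-2,"wx":0,"wy":0,"wz":0,"claw":100},{"dx":1.3,"dy":4,"dz":-2,"wx":0,"wy":0,"wz":0,"claw":100},{"dx":1.3,"dy":4,"dz":-1,"wx":0,"wy":0,"wz":0,"claw":100},{"dx":1.2,"dy":3,"dz":0,"wx":0,"wy":0,"wz":0,"claw":100},{"dx":0.5,"dy":1.5,"dz":0,"wx":0,"wy":0,"wz":0,"claw":100},{"dx":0,"dy":0,"dz":0,"wx":0,"wy":0,"wz":0,"claw":100},{"dx":0,"dy":0,"dz":0,"wx":0,"wy":0,"wz":0,"claw":100}]'
cat >> h.py <<'E'
from scipy.optimize import minimize
def sil(fr,xy,rings):
    a=np.linspace(0,2*np.pi,48,endpoint=False); im=np.zeros((420*4,560*4),np.uint8)
    P=[proj(fr,np.c_[xy[0]+r*np.cos(a),xy[1]+r*np.sin(a),np.full(48,z)]) for r,z in rings]
    for p,q in zip(P[:-1],P[1:]): cv2.fillConvexPoly(im,cv2.convexHull(np.int32((np.r_[p,q]+.5)*64)),255,shift=4)
    return cv2.resize(im,(560,420),interpolation=cv2.INTER_AREA)/255.
def fit(fr,mask,xy0,rings):
    m=mask.astype(float)
    def c(xy):
        s=sil(fr,xy,rings); return 1-np.minimum(s,m).sum()/np.maximum(s,m).sum()
    r=minimize(c,xy0,method='Nelder-Mead',options=dict(initial_simplex=np.array([xy0,[xy0[0]+.006,xy0[1]],[xy0[0],xy0[1]+.006]]),xatol=2e-4,fatol=1e-4,maxfev=80))
    return r.x,1-r.fun
FL=[(.0425,0),(.0425,.006),(.0175,.101),(.0175,.145)]
ST=[(.0105,.003),(.013,.029),(.020,.029),(.020,.047)]
E
python3 - <<'E'
from h import *
np.set_printoptions(precision=4,suppress=True)
s=monitor.observe(); print(s['clock'],s['position'],s['tool_rot'])
for cam in ['wrist','scene','top']:
    f=optics.grab_frame(cam)
    for o,x0,rg in [('flask',[.587,.028],FL),('stopper',[.487,-.276],ST)]:
        for m in optics.masks_of(o,cam)[:2]: print(cam,o,round(float(m['p']),2),[int(v) for v in m['rect']],*fit(f,m['region'],x0,rg))
    np.savez(f'last_{cam}.npz',**{k:np.array(v) for k,v in f.items()})
E
```

```text
clock: 12.2
position: [0.5867, 0.0293, 0.2906]
tool_rot: [-3.141, 0.001, 0.001]
force: [0.3, -0.2, -0.3]
grip_width: 0.0856
finger_force: 0.0
12.2 [0.5867 0.0293 0.2906] [-3.141   0.0006  0.0014]
wrist flask 0.89 [254, 133, 63, 76] [0.586  0.0285] 0.9641762603055588
wrist stopper 0.63 [478, 222, 44, 34] [ 0.4875 -0.2777] 0.9422116197657746
scene flask 0.94 [265, 199, 40, 76] [0.5853 0.0268] 0.9449515947807864
scene flask 0.18 [347, 177, 62, 82] [0.587 0.028] 0.0
scene stopper 0.87 [130, 187, 21, 23] [ 0.4873 -0.2784] 0.8462101758462786
top stopper 0.63 [395, 245, 15, 15] [ 0.489  -0.2772] 0.856811134551942
```

```bash
python3 -m handwheel '[{"dx":-0.9,"dy":2.7,"dz":0,"wx":0,"wy":0,"wz":0,"claw":100},{"dx":-1.4,"dy":4.5,"dz":0,"wx":0,"wy":0,"wz":0,"claw":100},{"dx":-1.6,"dy":5,"dz":0,"wx":0,"wy":0,"wz":0,"claw":100},{"dx":-1.6,"dy":5,"dz":2,"wx":0,"wy":0,"wz":0,"claw":100},{"dx":-1.6,"dy":5,"dz":3,"wx":0,"wy":0,"wz":0,"claw":100},{"dx":-1.4,"dy":4.5,"dz":3,"wx":0,"wy":0,"wz":0,"claw":100},{"dx":-1.0,"dy":2.8,"dz":3,"wx":0,"wy":0,"wz":0,"claw":100},{"dx":-0.4,"dy":1.2,"dz":2,"wx":0,"wy":0,"wz":0,"claw":100}]'
python3 -m handwheel '[{"dx":0,"dy":0,"dz":0,"wx":0,"wy":0,"wz":0,"claw":100},{"dx":0,"dy":0,"dz":0,"wx":0,"wy":0,"wz":0,"claw":100}]'
python3 - <<'E'
from h import *
np.set_printoptions(precision=4,suppress=True)
f=optics.grab_frame('wrist'); s=monitor.observe(); print(s['clock'],s['position'],s['tool_rot'])
for m in optics.masks_of('stopper','wrist')[:2]: print(round(float(m['p']),2),[int(v) for v in m['rect']],*fit(f,m['region'],[.4877,-.2775],ST))
E
```

```text
clock: 13.65
position: [0.4868, -0.2809, 0.1595]
tool_rot: [3.142, 0.001, -0.003]
force: [0.5, 0.9, -0.4]
grip_width: 0.085
finger_force: 0.0
clock: 13.9
position: [0.4889, -0.2785, 0.1616]
tool_rot: [3.142, -0.001, 0.001]
force: [0.6, -0.7, -0.8]
grip_width: 0.0856
finger_force: 0.0
13.95 [ 0.489  -0.2785  0.1618] [ 3.1414 -0.0013  0.0008]
0.89 [256, 179, 52, 48] [ 0.4877 -0.2776] 0.9565395755383077
```

```bash
python3 -m handwheel '[{"dx":-0.1,"dy":-0.1,"dz":2.5,"wx":0,"wy":0,"wz":0,"claw":100},{"dx":0,"dy":0,"dz":3.5,"wx":0,"wy":0,"wz":0,"claw":100},{"dx":0,"dy":0,"dz":3.5,"wx":0,"wy":0,"wz":0,"claw":100},{"dx":0,"dy":0,"dz":2.2,"wx":0,"wy":0,"wz":0,"claw":100},{"dx":0,"dy":0,"dz":1.3,"wx":0,"wy":0,"wz":0,"claw":100},{"dx":0,"dy":0,"dz":0.7,"wx":0,"wy":0,"wz":0,"claw":100},{"dx":0,"dy":0,"dz":0,"wx":0,"wy":0,"wz":0,"claw":100},{"dx":0,"dy":0,"dz":0,"wx":0,"wy":0,"wz":0,"claw":100}]'
python3 -m handwheel '[{"dx":0,"dy":0,"dz":0,"wx":0,"wy":0,"wz":0,"claw":75},{"dx":0,"dy":0,"dz":0,"wx":0,"wy":0,"wz":0,"claw":60},{"dx":0,"dy":0,"dz":0,"wx":0,"wy":0,"wz":0,"claw":52},{"dx":0,"dy":0,"dz":0,"wx":0,"wy":0,"wz":0,"claw":45},{"dx":0,"dy":0,"dz":0,"wx":0,"wy":0,"wz":0,"claw":38},{"dx":0,"dy":0,"dz":0,"wx":0,"wy":0,"wz":0,"claw":35},{"dx":0,"dy":0,"dz":0,"wx":0,"wy":0,"wz":0,"claw":35},{"dx":0,"dy":0,"dz":0,"wx":0,"wy":0,"wz":0,"claw":35}]' 30
```

```text
clock: 15.0
position: [0.4875, -0.2784, 0.0245]
tool_rot: [3.141, -0.001, -0.0]
force: [0.5, -1.1, -0.5]
grip_width: 0.0854
finger_force: 0.0
clock: 16.0
position: [0.4872, -0.2782, 0.024]
tool_rot: [3.142, -0.0, -0.0]
force: [-1.7, 0.5, 5.5]
grip_width: 0.039
finger_force: 29.5
```

```bash
python3 -m handwheel '[{"dx":0,"dy":0,"dz":-0.4,"wx":0,"wy":0,"wz":0,"claw":35},{"dx":0,"dy":0,"dz":-1,"wx":0,"wy":0,"wz":0,"claw":35},{"dx":0,"dy":0,"dz":-2.5,"wx":0,"wy":0,"wz":0,"claw":35},{"dx":0,"dy":0,"dz":-4,"wx":0,"wy":0,"wz":0,"claw":35},{"dx":0,"dy":0,"dz":-5,"wx":0,"wy":0,"wz":0,"claw":35},{"dx":0,"dy":0,"dz":-5,"wx":0,"wy":0,"wz":0,"claw":35},{"dx":0.4,"dy":-1.4,"dz":-4,"wx":0,"wy":0,"wz":0,"claw":35},{"dx":1.2,"dy":-3.6,"dz":-1.5,"wx":0,"wy":0,"wz":0,"claw":35}]'
python3 -m handwheel '[{"dx":1.5,"dy":-4.7,"dz":0,"wx":0,"wy":0,"wz":0,"claw":35},{"dx":1.6,"dy":-5,"dz":0,"wx":0,"wy":0,"wz":0,"claw":35},{"dx":1.6,"dy":-5,"dz":0,"wx":0,"wy":0,"wz":0,"claw":35},{"dx":1.5,"dy":-4.7,"dz":0,"wx":0,"wy":0,"wz":0,"claw":35},{"dx":1.2,"dy":-3.6,"dz":0,"wx":0,"wy":0,"wz":0,"claw":35},{"dx":0.6,"dy":-1.8,"dz":0,"wx":0,"wy":0,"wz":0,"claw":35},{"dx":0.3,"dy":-0.8,"dz":0,"wx":0,"wy":0,"wz":0,"claw":35},{"dx":0,"dy":0,"dz":0,"wx":0,"wy":0,"wz":0,"claw":35}]'
python3 - <<'E'
from h import *
np.set_printoptions(precision=4,suppress=True)
f=optics.grab_frame('scene'); s=monitor.observe(); p=s['position']; print(s['clock'],p,s['tool_rot'],s['grip_width'],s['force'])
w=optics.grab_frame('wrist'); dz=p[2]-.021-.003
S2=[(r,z+dz) for r,z in ST]
for c,fr in (('scene',f),('wrist',w)):
    if c=='scene': fr=optics.grab_frame('scene')
    else: fr=optics.grab_frame('wrist')
    for m in optics.masks_of('stopper',c)[:2]: print(c,'stopper',round(float(m['p']),2),[int(v) for v in m['rect']],*fit(fr,m['region'],p[:2],S2), proj(fr,[[p[0],p[1],p[2]-.021]]))
    for m in optics.masks_of('flask',c)[:1]: print(c,'flask',round(float(m['p']),2),[int(v) for v in m['rect']],*fit(fr,m['region'],[.586,.028],FL))
E
```

```text
clock: 17.0
position: [0.5032, -0.2293, 0.261]
tool_rot: [3.14, -0.003, -0.003]
force: [0.9, -0.4, -1.3]
grip_width: 0.0392
finger_force: 30.3
clock: 18.0
position: [0.5861, 0.027, 0.2579]
tool_rot: [3.141, 0.0, -0.001]
force: [0.2, -0.8, -0.1]
grip_width: 0.0385
finger_force: 30.3
18.05 [0.586  0.0265 0.2579] [ 3.141   0.0002 -0.0015] 0.03851336794253088 [-0.5125 -0.6255 -0.4815]
scene stopper 0.78 [271, 141, 26, 35] [0.5871 0.0253] 0.9418829273470254 [[286.5908 171.083 ]]
scene flask 0.84 [268, 199, 37, 74] [0.5854 0.0269] 0.9628667950457026
wrist stopper 0.83 [235, 233, 91, 102] [0.5868 0.0272] 0.9438155903319266 [[283.5178 252.333 ]]
wrist flask 0.87 [247, 134, 69, 87] [0.5862 0.0283] 0.9774057468086611
```

The stopper is held and the flask is unmoved. Both cameras put the stopper about 1 mm off the neck axis, so I'm correcting that and lowering.

```bash
python3 -m handwheel '[{"dx":-0.08,"dy":-0.12,"dz":1.2,"wx":0,"wy":0,"wz":0,"claw":35},{"dx":0,"dy":0,"dz":2,"wx":0,"wy":0,"wz":0,"claw":35},{"dx":0,"dy":0,"dz":2,"wx":0,"wy":0,"wz":0,"claw":35},{"dx":0,"dy":0,"dz":1.5,"wx":0,"wy":0,"wz":0,"claw":35},{"dx":0,"dy":0,"dz":1,"wx":0,"wy":0,"wz":0,"claw":35},{"dx":0,"dy":0,"dz":0.6,"wx":0,"wy":0,"wz":0,"claw":35},{"dx":0,"dy":0,"dz":0,"wx":0,"wy":0,"wz":0,"claw":35},{"dx":0,"dy":0,"dz":0,"wx":0,"wy":0,"wz":0,"claw":35}]'
python3 - <<'E'
from h import *
np.set_printoptions(precision=4,suppress=True)
s=monitor.observe(); p=s['position']
S2=[(r,z+p[2]-.024) for r,z in ST]
for c in ('scene','wrist'):
    fr=optics.grab_frame(c)
    for m in optics.masks_of('stopper',c)[:1]: print(c,'stopper',round(float(m['p']),2),*fit(fr,m['region'],p[:2],S2))
    for m in optics.masks_of('flask',c)[:1]: print(c,'flask',round(float(m['p']),2),*fit(fr,m['region'],[.586,.028],FL))
E
```

```text
clock: 19.4
position: [0.5856, 0.029, 0.1753]
tool_rot: [-3.141, -0.001, -0.0]
force: [0.5, 0.2, -0.8]
grip_width: 0.0387
finger_force: 30.3
scene stopper 0.71 [0.5868 0.0286] 0.9364112677145561
scene flask 0.69 [0.5854 0.0272] 0.9169691899301955
wrist stopper 0.77 [0.5863 0.0293] 0.9563099974751165
wrist flask 0.89 [0.5864 0.0285] 0.8221644929154812
```

```bash
python3 -m handwheel '[{"dx":-0.05,"dy":0.08,"dz":0,"wx":0,"wy":0,"wz":0,"claw":35},{"dx":0,"dy":0,"dz":0.4,"wx":0,"wy":0,"wz":0,"claw":35},{"dx":0,"dy":0,"dz":0.4,"wx":0,"wy":0,"wz":0,"claw":35},{"dx":0,"dy":0,"dz":0.4,"wx":0,"wy":0,"wz":0,"claw":35},{"dx":0,"dy":0,"dz":0.2,"wx":0,"wy":0,"wz":0,"claw":35},{"dx":0,"dy":0,"dz":0,"wx":0,"wy":0,"wz":0,"claw":35}]'
```

```text
clock: 20.45
position: [0.5848, 0.0282, 0.1606]
tool_rot: [-3.142, 0.0, -0.0]
force: [-0.4, 0.3, -0.4]
grip_width: 0.0385
finger_force: 30.3
```

Plug end is 5 mm inside the neck with no contact force. Continuing.

```bash
python3 -m handwheel '[{"dx":0,"dy":0,"dz":0.4,"wx":0,"wy":0,"wz":0,"claw":35},{"dx":0,"dy":0,"dz":0.4,"wx":0,"wy":0,"wz":0,"claw":35},{"dx":0,"dy":0,"dz":0.3,"wx":0,"wy":0,"wz":0,"claw":35},{"dx":0,"dy":0,"dz":0.2,"wx":0,"wy":0,"wz":0,"claw":35},{"dx":0,"dy":0,"dz":0,"wx":0,"wy":0,"wz":0,"claw":35}]'
```

```text
clock: 21.08
position: [0.5848, 0.0282, 0.1477]
tool_rot: [-3.142, 0.0, -0.0]
force: [0.6, 0.0, -0.8]
grip_width: 0.0386
finger_force: 30.3
```

```bash
python3 -m handwheel '[{"dx":0,"dy":0,"dz":0.2,"wx":0,"wy":0,"wz":0,"claw":35},{"dx":0,"dy":0,"dz":0.2,"wx":0,"wy":0,"wz":0,"claw":35},{"dx":0,"dy":0,"dz":0.15,"wx":0,"wy":0,"wz":0,"claw":35},{"dx":0,"dy":0,"dz":0,"wx":0,"wy":0,"wz":0,"claw":35}]'
```

```text
clock: 21.58
position: [0.5848, 0.0282, 0.1422]
tool_rot: [3.142, 0.0, -0.0]
force: [0.2, 0.5, 0.4]
grip_width: 0.0389
finger_force: 30.3
```

```bash
python3 -m handwheel '[{"dx":0,"dy":0,"dz":0.1,"wx":0,"wy":0,"wz":0,"claw":35},{"dx":0,"dy":0,"dz":0.1,"wx":0,"wy":0,"wz":0,"claw":35},{"dx":0,"dy":0,"dz":0.1,"wx":0,"wy":0,"wz":0,"claw":35},{"dx":0,"dy":0,"dz":0,"wx":0,"wy":0,"wz":0,"claw":35}]'
```

```text
clock: 22.08
position: [0.5851, 0.0282, 0.14]
tool_rot: [3.142, -0.001, -0.0]
force: [-4.2, -0.9, 11.4]
grip_width: 0.0389
finger_force: 31.4
```

```bash
python3 -m handwheel '[{"dx":0,"dy":0,"dz":0,"wx":0,"wy":0,"wz":0,"claw":50},{"dx":0,"dy":0,"dz":0,"wx":0,"wy":0,"wz":0,"claw":65},{"dx":0,"dy":0,"dz":0,"wx":0,"wy":0,"wz":0,"claw":85},{"dx":0,"dy":0,"dz":0,"wx":0,"wy":0,"wz":0,"claw":100},{"dx":0,"dy":0,"dz":0,"wx":0,"wy":0,"wz":0,"claw":100},{"dx":0,"dy":0,"dz":-1.5,"wx":0,"wy":0,"wz":0,"claw":100},{"dx":0,"dy":0,"dz":-3,"wx":0,"wy":0,"wz":0,"claw":100},{"dx":0,"dy":0,"dz":-5,"wx":0,"wy":0,"wz":0,"claw":100}]'
python3 -m handwheel '[{"dx":0,"dy":0,"dz":-4,"wx":0,"wy":0,"wz":0,"claw":100},{"dx":0,"dy":0,"dz":0,"wx":0,"wy":0,"wz":0,"claw":100},{"dx":0,"dy":0,"dz":0,"wx":0,"wy":0,"wz":0,"claw":100}]'
python3 - <<'E'
from h import *
np.set_printoptions(precision=4,suppress=True)
FU=[(.0045,.058),(.006,.098),(.0275,.135),(.0275,.147)]
for c in ('scene','wrist'):
    fr=optics.grab_frame(c)
    fm=[m for m in optics.masks_of('flask',c)][:1]; sm=optics.masks_of('stopper',c)[:2]
    for m in fm: print(c,'flask',round(float(m['p']),2),[int(v) for v in m['rect']],*fit(fr,m['region'],[.586,.028],FL))
    for m in sm:
        print(c,'stopper',round(float(m['p']),2),[int(v) for v in m['rect']])
        for off in (0,.003,.006,.009): print('  z+',off,*fit(fr,m['region'],[.586,.028],[(.020,.145+off),(.020,.163+off)]))
    for m in optics.masks_of('funnel',c): print(c,'funnel',round(float(m['p']),2),[int(v) for v in m['rect']],*fit(fr,m['region'],[.527,.204],FU[2:] if c=='scene' else FU))
    for o in ('dish','jar','finial','wheel','brush'): print(o,[(round(float(m['p']),2),[int(q) for q in m['rect']]) for m in optics.masks_of(o,c)][:2])
E
```

```text
clock: 23.08
position: [0.5842, 0.0281, 0.2354]
tool_rot: [3.142, 0.002, -0.0]
force: [0.6, 0.2, 0.3]
grip_width: 0.0854
finger_force: 0.0
clock: 23.45
position: [0.5846, 0.0281, 0.2745]
tool_rot: [3.142, -0.0, -0.0]
force: [0.4, -0.5, -0.8]
grip_width: 0.0852
finger_force: 0.0
scene flask 0.86 [265, 212, 43, 60] [0.5853 0.0274] 0.8408991599804122
scene stopper 0.96 [272, 192, 28, 24]
  z+ 0 [0.5865 0.027 ] 0.9440608740296861
  z+ 0.003 [0.5887 0.0273] 0.9432633304112512
  z+ 0.006 [0.591  0.0273] 0.9404122338413111
  z+ 0.009 [0.5936 0.0274] 0.9379871204598117
scene funnel 0.71 [199, 214, 31, 38] [0.527 0.204] 0.0
scene funnel 0.68 [113, 257, 46, 85] [0.527 0.204] 0.0
dish [(0.87, [120, 189, 49, 39]), (0.62, [347, 177, 61, 85])]
jar [(0.89, [354, 284, 39, 48]), (0.3, [295, 165, 16, 27])]
finial [(0.7, [297, 167, 17, 25])]
wheel [(0.77, [231, 169, 28, 20])]
brush [(0.67, [114, 257, 44, 87])]
wrist flask 0.95 [250, 135, 65, 50] [0.5858 0.0282] 0.6616517782589206
wrist stopper 0.55 [260, 173, 46, 52]
  z+ 0 [0.5851 0.0286] 0.9694911580354401
  z+ 0.003 [0.5861 0.0286] 0.9588790728152656
  z+ 0.006 [0.587  0.0287] 0.9417088652873082
  z+ 0.009 [0.5878 0.0286] 0.9211686421293408
wrist stopper 0.24 [252, 131, 65, 60]
  z+ 0 [0.6233 0.0294] 0.6515445534862739
  z+ 0.003 [0.6235 0.0297] 0.6585048714138879
  z+ 0.006 [0.6239 0.0297] 0.6658700127874727
  z+ 0.009 [0.6243 0.0296] 0.6729030075970445
wrist funnel 0.92 [377, 152, 56, 53] [0.527 0.204] 0.0
wrist funnel 0.73 [76, 222, 58, 56] [0.5303 0.2026] 0.9004440794805026
wrist funnel 0.65 [233, 8, 60, 64] [0.527 0.204] 0.0
dish [(0.65, [457, 196, 77, 69])]
jar [(0.84, [107, 20, 73, 63]), (0.29, [250, 269, 27, 45])]
finial [(0.63, [251, 271, 25, 41])]
wheel [(0.84, [333, 271, 42, 29])]
brush [(0.94, [470, 1, 60, 140]), (0.28, [458, 195, 76, 69])]
```

The stopper contacted exactly at its home height (TCP 0.140). The fits put its head on the rim, centred on the neck; the flask stands where it was, the funnel hangs at the seat, and the bystanders haven't moved. Handing in.

```bash
python3 -c "
from workcell import job_done
print(job_done())"
```

```text
the job is handed in; nothing more can be done
None
```

The job is handed in: the funnel hangs in the stand's notch, the blue stopper is home in the flask neck as far as the contact height and camera fits show, and the flask and bystanders are where they were, at about 24 s of the 64 s allowed.

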